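# Pop the fuse hatch of a bench power supply

## Robot

A 7-joint arm with a two-finger parallel gripper is mounted at the origin on the work surface. World frame = base frame: x ahead of the robot, y to its left, z up, the work surface at z = 0. Lengths are in m, angles in degrees, forces in N, time in s.
With the tool pointing down it reaches from about 0.35 to 0.9 m from the base axis. Payload 19.9 kg.
Tool frame: the origin (TCP) lies midway between the tips of the shut fingers; the grasp point (between the pads) lies arm.hold_point_z behind it (arm.hold_point_z is the distance from the TCP to the grasp point, in m); z points along the fingers, y is the line along which they close (so a half turn about z gives the same grasp; the last joint's range is limited). The gripper opens to 85 mm and grips with 20 to 120 N. Pads are 22 mm wide; open, the fingers measure 114 mm over their backs; the gripper's body (76 mm by 85 mm) begins 54 mm behind the grasp point. The pads swing forward as they close: fully open they stand 13 mm farther back than shut.
Start: joints at [-71.133, 23.915, -0.59, 92.452, 0.269, 63.638, -3.037], TCP at [0.226, 0.583, 0.231] pointing down, gripper open.
Joint ranges: [-161.28, 161.28], [-22.2, 115.67], [-73.04, 71.86], [3.21, 147.25], [-68.34, 248.33], [10.77, 114.83], [-161.83, 161.83]. Speed limits (degrees/s): [108.29, 108.29, 136.94, 136.94, 172.46, 172.46, 172.46].

## Interface

Orientations are given as [roll, pitch, yaw] about the fixed x, y, z axes, in that order (R = Rz(yaw) Ry(pitch) Rx(roll)).
In Python, from rig import arm gives the robot as it stands.
- The arm moves only by the tool send_rows, never from a script. Its argument "steps" is a list of rows, each a list of 7 numbers: the shift along the tool's x, y, z in mm, then the turn, a rotation vector about the tool's x, y, z in rad, then the closure, from 0 (fully open) to 1 (shut). In form: [[dx, dy, dz, ax, ay, az, gripper], ...]. A call has 1 to 5 rows; each row is the pose to reach, as a shift and turn from the pose commanded when the call began, along the tool's axes at that moment; what a row does not reach only later rows make up. A row lasts 1/12 s, in which the tool goes at most 41.7 mm and 7.16 degrees, less where a joint would pass 70% of its speed; a pose out of reach is approached as far as the arm can. A call with a gripper value outside its range is refused whole. The fingers move at their own pace and stop on an object; the grip force is fixed at half the most. Time passes only in rows, so rows that repeat a pose let the fingers close. It gives the time, the measured TCP pose, the force, the opening and the grip force at its end, in the units of the state.
- arm.state(): the state, without advancing time (a new reading comes with each control period).
- arm.get_image(name): name is "scene" or "top" or "wrist"; returns the picture (420x560x3 uint8, red, green, blue); there is no depth.
- arm.get_calibration(name): a dict with "camera_matrix" (3x3 intrinsics, pixels), "origin" and "orientation" of the camera in the world. Camera axes: x right, y down, z forward; pixel columns grow to the right and rows downward; lengths in m; the calibration is good to about 2 mm. A picture is of the moment at which its call begins: read the wrist's pose just before it. get_calibration takes no time and is no camera call; for the wrist camera it gives the pose at the moment of the call.
- arm.job_done(): hands the job in; it is judged then, once.
Trained networks look in the newest picture that a camera, given by its name, has taken for a name from the list of things; names that differ only in an ending like _2 or _b are one class to them, and where a whole thing is asked for, a point or a joint stands for the part that bears it (a point fixed in the world has none). Each returns a list of dicts, best first, with "confidence" (0 to 1); they miss things now and then, are a little off and sometimes report something else, mostly with a low value. They report only what shows in the picture. A call takes as long as a camera call.
- arm.regions_of(camera, query): "pixels" (420x560 bool, what is visible of it).
- arm.place_of(camera, query): "location" ([x, y, z] in m, in world coordinates, good to about 4 mm: a listed point, or the origin of a listed thing).
The state is a dict: "t": time; "qpos": joint angles; "joint_vel": joint speeds; "effort": joint torques, N m; "tcp_pos": TCP position; "tool_rot": TCP orientation; "force": force on the tool from outside, world axes, zero at the start; "ft_torque": the same for the moment, N m; "opening": finger opening in m; "finger_force": force on a finger pad.
Only numpy, scipy, OpenCV 4.12 (cv2) and the standard library are available. Lean on these libraries where they do the work, as an engineer would, in place of code of your own. Each camera call takes 0.05 s, during which the arm holds its last target. There are 200 camera calls.

## Task

Press down the ribbed free end of the fuse hatch on top of the black power supply, once and right through, with a fingertip so that its push-push latch lets go, then take the finger away and let the hatch spring up. Stay off it and watch it stand open by itself for at least two seconds, without pushing it shut again. Nothing is to be gripped or lifted: leave the supply standing where it is, its round power button unpressed, and the things around it in place.

Things in the scene. Friction and masses are not known exactly. Their poses are not given: they have to be found in the camera images.
- supply: black power-supply case, loose on the bench, about 1.6 kg, 150 (x) x 200 (y) x 80 mm high. Origin: centre of its underside; its -x is the front, with three sockets. On top: the hatch, centred at y = +45 mm; the power button at (-35, -55) mm; cooling fins 12 mm high along the back (x above +30 mm). Turned by up to 35 degrees either way
- hatch (a joint): grey fuse hatch, 80 (case x) x 60 x 12 mm, top 91 mm above the bench, 11 mm proud of the case; hinged along its back edge at case x = +12, z = 85 mm. Angle in rad: 0 = shut, latched; negative = pressed in (about -0.08 trips the latch, -0.105 is the hard stop); positive = open (spring holds it at 1.2, free end then 165 mm above the bench)
- press_spot (a point): centre of the ribbed patch on the hatch's upper face, 65 mm in front of the hinge; moves with the hatch, z normal to it. Pressing takes 3 to 4 N; the latch trips 5.5 mm down, the stop is 7 mm down. Tripped, the hatch follows the finger as it is withdrawn and swings up and back in 1 to 2 s. Pushing it right down again would re-latch it
- latch_pin (a joint): follower pin of the latch, hidden under the hatch, sideways position in m: about 0 while latched; above +0.002 once the press has tripped the latch; within 0.002 of 0 again when popped wide open; below -0.0035 only while the popped hatch is being pushed shut to re-latch
- power (a joint): round black power button, 22 mm across, in a small grey housing on the case top, 0 = up, 0.005 m = fully pressed; to be left alone
- meter_center (a point): yellow hand multimeter lying flat, 185 x 88 x 36 mm, beside the supply on one side; point 20 mm above the bench at its centre, x along its length
- spray_center (a point): upright blue spray can, 52 mm across and 150 mm high, beside the supply on the other side; its centre, 75 mm up
- driver_center (a point): red-handled screwdriver, 180 mm long, lying in front of the supply; point near its middle, 12 mm above the bench, x along it

How it is judged (in metres and radians):
On the way, in this order (a step that is already met when the one before it is completed fails the run):
1. a finger presses the hatch in until the latch trips (value of joint hatch below -0.06 rad and value of joint latch_pin above 0.0015 m and contact force between the fingers and hatch above 0.5 N), for 0.02 s.
2. the hatch has popped up and stands open for two seconds with the robot off it (value of joint hatch above 1 rad and contact force between each of the arm, the fingers and hatch below 0.05 N), for 2 s.
At the end, for the whole second after the job is handed in: The hatch stands open by itself (above 1.0 rad) and still, the power button is up, the supply stands flat within 30 mm of where it was, and the meter, can and screwdriver are within 30 mm of where they were (value of joint hatch above 1 rad and velocity of joint hatch between -0.1 and 0.1 rad/s and value of joint power below 0.002 m and distance of each of supply, meter_center, spray_center, driver_center from where it was at the start of the episode below 0.03 m and height (world z) of supply below 0.01 m and angle between supply's own z axis and vertical below 0.05 rad and linear speed of supply below 0.02 m/s); the robot touches nothing.
It fails at once if the popped hatch is pushed shut again (value of joint latch_pin below -0.0035 m and value of joint hatch below 0.08 rad).
It fails at once if the power button is pressed (value of joint power above 0.003 m).
It fails at once if the supply is lifted or tipped (height (world z) of supply above 0.012 m or angle between supply's own z axis and vertical above 0.15 rad).
It fails at once if the supply is shoved along the bench (distance of supply from where it was at the start of the episode above 0.04 m).
It fails at once if a bystander is moved or lifted (distance of any of meter_center, spray_center, driver_center from where it was at the start of the episode above 0.04 m).
It also fails if it takes over 32 s, if anything falls off the work surface, if the arm or the gripper's body presses on something with over 40 N, if the wrist force passes 120 N, or if a joint passes its speed limit or range.

## Working session

There is one attempt and no reset: what is moved stays moved. The work goes in short steps, Python scripts to look and compute and a tool call to move; the robot and the scene stay as the last step left them, time stands still between calls to the robot, and variables do not carry over. Pictures are saved under pics/ and viewed, at most 10 in all, crops included, and the job is handed in when it is done.

Besides the shell and the picture viewer there is one more tool, called after "Call:" as name(argument=value, ...) on one line, values as JSON. send_rows: Moves the arm, as the interface text tells. Its arguments: {"type":"object","properties":{"steps":{"type":"array"}},"required":["steps"]}

```bash
mkdir -p pics; python3 - <<'E'
from rig import arm
import cv2,numpy as np
s=arm.state();print(s['t'],s['tcp_pos'],s['tool_rot'],s['opening'],arm.hold_point_z)
for c in ['top','scene']:
    im=arm.get_image(c);cv2.imwrite(f'pics/{c}0.png',im[:,:,::-1])
    for q in ['press_spot','supply','hatch','power','spray_center','meter_center','driver_center']:
        try:
            r=arm.place_of(c,q);print(c,q,[(np.round(d['location'],4).tolist(),round(d['confidence'],2)) for d in r[:2]])
        except Exception as e: print(c,q,e)
print(arm.state()['t'])
E
python3 -c "
import cv2,numpy as np
a=[cv2.imread(f'pics/{c}0.png') for c in ('top','scene')]
cv2.imwrite('pics/both0.png',cv2.resize(np.hstack(a),(800,300),interpolation=cv2.INTER_AREA))"
```

```text
0.0 [0.22637537 0.58220249 0.23067304] [-1.79933332e+02  5.27236738e-03  1.58754719e+02] 0.0854051096595841 0.0187
top press_spot [([0.5519, 0.2748, 0.0923], 0.73)]
top supply [([0.614, 0.2318, 0.0021], 0.93)]
top hatch it knows: driver_center, meter_center, press_spot, spray_center, supply
top power it knows: driver_center, meter_center, press_spot, spray_center, supply
top spray_center [([0.5857, 0.4392, 0.0741], 0.78)]
top meter_center [([0.6517, 0.0338, 0.0188], 0.77)]
top driver_center [([0.4728, 0.2491, 0.0116], 0.7)]
scene press_spot [([0.5594, 0.2757, 0.0913], 0.9), ([0.652, 0.0348, 0.0186], 0.24)]
scene supply [([0.6096, 0.2315, 0.0011], 0.83)]
scene hatch it knows: driver_center, meter_center, press_spot, spray_center, supply
scene power it knows: driver_center, meter_center, press_spot, spray_center, supply
scene spray_center [([0.5883, 0.4405, 0.0723], 0.88)]
scene meter_center [([0.6521, 0.0344, 0.0203], 0.65)]
scene driver_center [([0.4716, 0.2475, 0.0125], 0.78)]
0.6
```

View pics/top0.png

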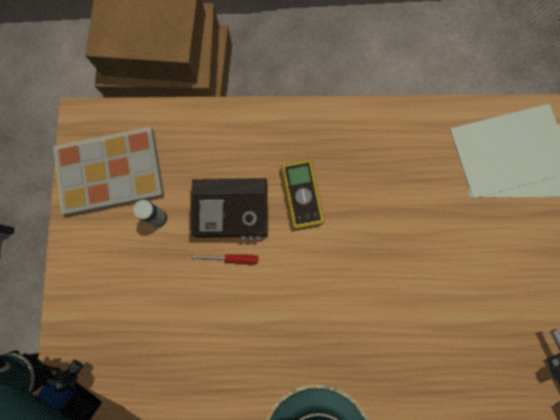

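The top view shows the supply at about (230,208), with its front facing the robot and little yaw. The hatch is at (211,215), its ribbed end at about (211,226), and the button at (250,218). The can is on the left at (150,213), the meter on the right at (302,194) and the driver in front at (228,259). Both cameras put press_spot near (0.556, 0.275, 0.092), which agrees with the supply geometry. I'm shutting the gripper and moving above it.

Call:
send_rows(steps=[[-38, -15, 0, 0, 0, 0, 1], [-76, -30, 0, 0, 0, 0, 1], [-114, -46, 0, 0, 0, 0, 1], [-152, -61, 0, 0, 0, 0, 1], [-190, -76, 0, 0, 0, 0, 1]])

```text
t: 1.02
tcp_pos: [0.3772, 0.4413, 0.2315]
tool_rot: [180.0, 0.0, 158.8]
force: [0.9, 0.2, -0.0]
opening: 0.0257
finger_force: 0.0
```

Call:
send_rows(steps=[[-38, -15, 0, 0, 0, 0, 1], [-76, -30, 0, 0, 0, 0, 1], [-114, -46, 0, 0, 0, 0, 1], [-152, -61, 0, 0, 0, 0, 1], [-190, -76, 0, 0, 0, 0, 1]])

```text
t: 1.43
tcp_pos: [0.5268, 0.3015, 0.2315]
tool_rot: [180.0, 0.0, 158.8]
force: [-0.1, 0.7, 0.3]
opening: 0.0
finger_force: 0.0
```

Call:
send_rows(steps=[[-30, -13, 0, 0, 0, -0.12, 1], [-30, -13, 0, 0, 0, -0.24, 1], [-30, -13, 0, 0, 0, -0.36, 1], [-30, -13, 0, 0, 0, -0.37, 1], [-30, -13, 0, 0, 0, -0.37, 1]])

```text
t: 1.85
tcp_pos: [0.5488, 0.2802, 0.2313]
tool_rot: [180.0, -0.0, 179.8]
force: [-0.0, -0.8, -0.9]
opening: -0.0002
finger_force: 0.0
```

```bash
python3 - <<'E'
from rig import arm
import cv2,numpy as np
s=arm.state();print(s['t'],s['tcp_pos'],s['tool_rot'],s['opening'],s['force'])
ims=[]
for c in ['wrist','scene','top']:
    im=arm.get_image(c);ims.append(im[:,:,::-1])
    for q in ['press_spot','supply']:
        r=arm.place_of(c,q);print(c,q,[(np.round(d['location'],4).tolist(),round(d['confidence'],2)) for d in r[:2]])
    if c=='wrist':
        k=arm.get_calibration(c);print(k)
        for q in ['press_spot','supply']:
            for d in arm.regions_of(c,q)[:1]:
                m=d['pixels'];cs=cv2.findContours(m.astype('uint8'),0,2)[0];print(q,cv2.minAreaRect(max(cs,key=cv2.contourArea)),d['confidence'])
cv2.imwrite('pics/w1.png',ims[0])
E
```

```text
1.85 [0.54875214 0.28018162 0.23127745] [ 1.79993331e+02 -9.38477775e-03  1.79797465e+02] -0.00016674186497671 [-0.00619629 -0.78777292 -0.92843112]
wrist press_spot [([0.555, 0.2727, 0.0944], 0.78)]
wrist supply [([0.6068, 0.2312, -0.0015], 0.83)]
{'camera_matrix': array([[378.52298067,   0.        , 275.99569323],
       [  0.        , 378.52298067, 209.25142836],
       [  0.        ,   0.        ,   1.        ]]), 'origin': array([0.47757768, 0.2812048 , 0.37435647]), 'orientation': array([1.63796228e+02, 2.93399149e-03, 8.98460149e+01])}
press_spot ((268.9415283203125, 229.7272186279297), (98.3861083984375, 77.08998107910156), 88.11180877685547) 0.95
supply ((217.65057373046875, 235.7617645263672), (185.77845764160156, 251.28317260742188), 83.92195892333984) 0.94
scene press_spot [([0.558, 0.2737, 0.0935], 0.56)]
scene supply []
top press_spot [([0.5562, 0.2736, 0.0928], 0.74), ([0.6147, 0.2299, 0.0008], 0.28)]
top supply [([0.6133, 0.23, 0.0049], 0.8)]
```

View pics/w1.png

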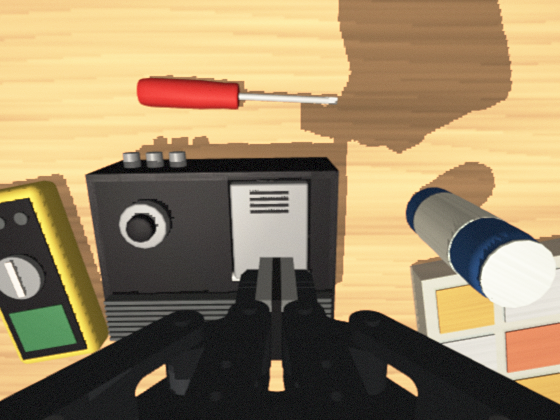

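The wrist view puts the ribs at about (269,202), the hatch between columns 231 and 309, and the button well to the left at (142,225). Cast to z=0.091, the ribs come out at (0.554, 0.2755), which agrees with the networks. I'm descending to just above.

Call:
send_rows(steps=[[-2, -5, 35, 0, 0, 0, 1], [-2, -5, 70, 0, 0, 0, 1], [-2, -5, 105, 0, 0, 0, 1], [-2, -5, 131, 0, 0, 0, 1], [-2, -5, 131, 0, 0, 0, 1]])

```text
t: 2.82
tcp_pos: [0.5483, 0.2739, 0.0953]
tool_rot: [-179.8, -0.4, 180.0]
force: [-1.2, -0.1, 0.5]
opening: -0.0001
finger_force: 0.0
```

Call:
send_rows(steps=[[0, 0, 2, 0, 0, 0, 1], [0, 0, 4, 0, 0, 0, 1], [0, 0, 6, 0, 0, 0, 1], [0, 0, 8, 0, 0, 0, 1], [0, 0, 10, 0, 0, 0, 1]])

```text
t: 3.23
tcp_pos: [0.5514, 0.2755, 0.0913]
tool_rot: [180.0, 0.1, 180.0]
force: [-0.4, 0.4, 1.5]
opening: -0.0001
finger_force: 1.4
```

Call:
send_rows(steps=[[0, 0, 1, 0, 0, 0, 1], [0, 0, 2, 0, 0, 0, 1], [0, 0, 3, 0, 0, 0, 1], [0, 0, 4, 0, 0, 0, 1], [0, 0, 4, 0, 0, 0, 1]])

```text
t: 3.65
tcp_pos: [0.551, 0.2753, 0.0863]
tool_rot: [180.0, 0.0, 180.0]
force: [2.4, 1.5, 3.2]
opening: 0.0
finger_force: 1.4
```

Call:
send_rows(steps=[[0, 0, 1, 0, 0, 0, 1], [0, 0, 2, 0, 0, 0, 1], [0, 0, 2, 0, 0, 0, 1]])

```text
t: 3.9
tcp_pos: [0.551, 0.2753, 0.0843]
tool_rot: [180.0, 0.0, 180.0]
force: [0.9, 1.5, 5.3]
opening: 0.0
finger_force: 2.6
```

Call:
send_rows(steps=[[0, 0, 1, 0, 0, 0, 1], [0, 0, 1, 0, 0, 0, 1]])

```text
t: 4.07
tcp_pos: [0.551, 0.2754, 0.0836]
tool_rot: [180.0, 0.0, 180.0]
force: [-1.8, 0.5, 10.6]
opening: 0.0
finger_force: 5.2
```

The force jump (5 to 11 N, the tool no longer following) shows the hard stop, so the latch should have tripped. I'm withdrawing up and forward.

Call:
send_rows(steps=[[0, 0, -12, 0, 0, 0, 1], [10, 0, -40, 0, 0, 0, 1], [35, 0, -70, 0, 0, 0, 1], [60, 0, -100, 0, 0, 0, 1], [80, 0, -130, 0, 0, 0, 1]])

```text
t: 4.48
tcp_pos: [0.4688, 0.2746, 0.2146]
tool_rot: [-179.9, -0.1, 180.0]
force: [-0.4, 0.9, 1.0]
opening: -0.0002
finger_force: 0.0
```

Call:
send_rows(steps=[[20, 0, -25, 0, 0, 0, 1], [40, 0, -50, 0, 0, 0, 1], [40, 0, -50, 0, 0, 0, 1], [40, 0, -50, 0, 0, 0, 1], [40, 0, -50, 0, 0, 0, 1]])

```text
t: 4.9
tcp_pos: [0.4308, 0.2748, 0.2632]
tool_rot: [-180.0, -0.0, 179.9]
force: [0.8, 0.2, 0.1]
opening: -0.0002
finger_force: 0.0
```

Call:
send_rows(steps=[[0, 0, 0, 0, 0, 0, 1], [0, 0, 0, 0, 0, 0, 1], [0, 0, 0, 0, 0, 0, 1], [0, 0, 0, 0, 0, 0, 1], [0, 0, 0, 0, 0, 0, 1]])

```text
t: 5.32
tcp_pos: [0.4309, 0.2751, 0.2629]
tool_rot: [-180.0, -0.0, 179.9]
force: [0.3, 0.5, -0.1]
opening: -0.0001
finger_force: 0.0
```

```bash
python3 - <<'E'
from rig import arm
import cv2,numpy as np
s=arm.state();print(s['t'],s['tcp_pos'],s['force'])
im=arm.get_image('wrist');cv2.imwrite('pics/w2.png',im[:,:,::-1])
print(arm.place_of('wrist','press_spot'))
E
```

```text
5.3167 [0.43086756 0.2751271  0.26289269] [ 0.29609814  0.52408888 -0.06184565]
[{'location': [0.5993, 0.2716, 0.1536], 'confidence': 0.62}]
```

View pics/w2.png

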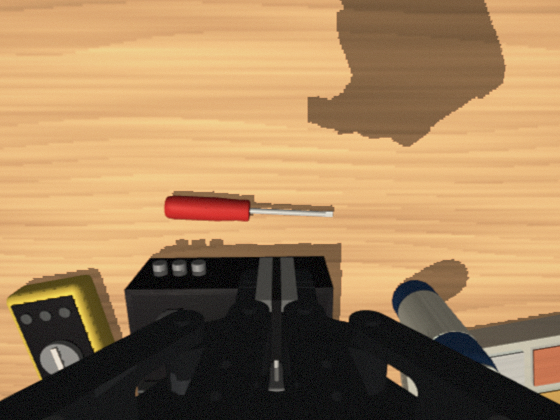

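The wrist view shows the front of the case with the driver undisturbed; the gripper hides the hatch. The network puts press_spot at (0.599, 0.272, 0.154), which matches about 1.2 rad open. Next I let more than 3 s pass with the arm holding still, then verify.

```bash
python3 - <<'E'
from rig import arm
import cv2,numpy as np
for _ in range(75): im=arm.get_image('scene')
for c in ['scene','top']:
    im=arm.get_image(c); cv2.imwrite(f'pics/{c}3.png',im[:,:,::-1])
    for q in ['press_spot','supply','spray_center','meter_center','driver_center']:
        print(c,q,[(np.round(d['location'],4).tolist(),round(d['confidence'],2)) for d in arm.place_of(c,q)[:1]])
s=arm.state();print(s['t'],s['tcp_pos'],s['force'])
E
```

```text
scene press_spot [([0.6013, 0.2738, 0.1493], 0.73)]
scene supply [([0.609, 0.2325, 0.0018], 0.85)]
scene spray_center [([0.5872, 0.4399, 0.073], 0.72)]
scene meter_center [([0.6531, 0.0353, 0.019], 0.98)]
scene driver_center [([0.4739, 0.2466, 0.0135], 0.68)]
top press_spot [([0.6002, 0.273, 0.1507], 0.67)]
top supply [([0.6108, 0.2279, 0.0033], 0.84)]
top spray_center [([0.5896, 0.4364, 0.076], 0.77)]
top meter_center [([0.6527, 0.0346, 0.0142], 0.71)]
top driver_center [([0.4752, 0.2524, 0.0168], 0.7)]
9.7667 [0.43081303 0.27525168 0.26328725] [ 0.05411992 -0.81549686  0.12185851]
```

View pics/scene3.png

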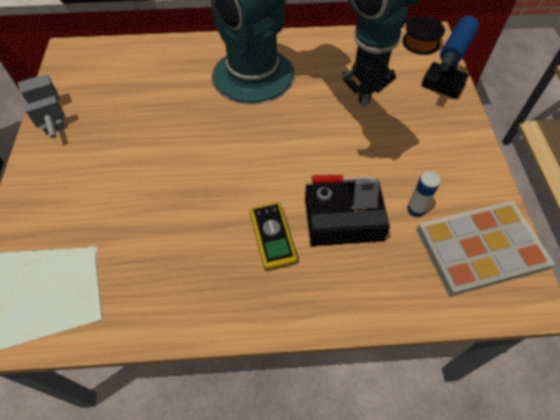

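The scene view shows the hatch at about (367,193), with the finger well clear at (365,98) and everything in place. A side-by-side with the first picture will confirm it is open.

```bash
python3 -c "
import cv2,numpy as np
a=[cv2.resize(cv2.imread(f'pics/scene{i}.png')[160:255,295:395],None,fx=4,fy=4,interpolation=2) for i in (0,3)]
cv2.imwrite('pics/cmp.png',np.hstack(a))"
```

```text
(no output)
```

View pics/cmp.png

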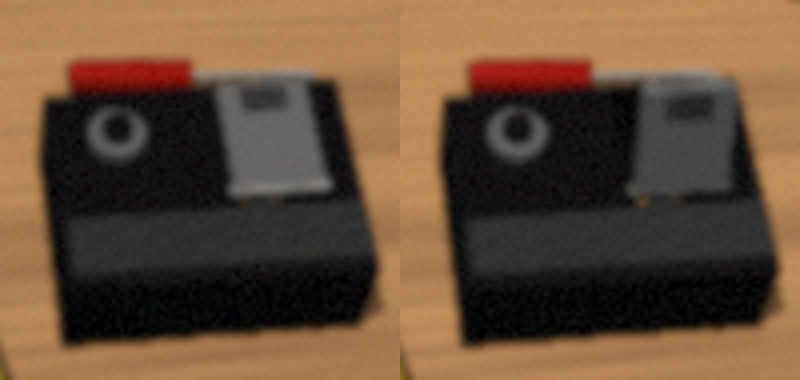

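The shape and shading have changed: the top edge is wider and higher and the face is darker, so the hatch is open. The supply, the button and the driver have not moved. More than 4 s have passed with the arm off it, so I'm handing in.

```bash
python3 -c "
from rig import arm
print(arm.job_done())"
```

```text
the job is handed in; nothing more can be done
None
```

I pressed the fuse hatch through to its stop once and withdrew the finger; the hatch popped up and stood open for over 4 s with the arm clear, nothing around it moved visibly, and the job is handed in (no verdict was returned).

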